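# Fold the film-fitting leaf over the phone

## Robot

A 6-joint arm with a two-finger parallel gripper is mounted at the origin on a cart in front of the work surface, level with it; the furniture and walls round the work are solid. World frame = base frame: x ahead of the robot, y to its left, z up, the work surface at z = 0. Lengths are in mm, angles in degrees, forces in N, time in s.
With the tool pointing down it reaches from about 250 to 775 mm from the base axis. Payload 4 kg.
Tool frame: the origin (TCP) lies at the very end of the fingers, on their centre line; the grasp point (between the pads) lies 19 mm behind it; z points along the fingers, y is the direction in which the jaws open and shut (so a half turn about z gives the same grasp; the last joint's range is limited). The gripper opens to 85 mm and grips with 20 to 120 N. Pads are 22 mm wide; open, the fingers measure 114 mm over their backs; the gripper's body (76 mm by 85 mm) begins 54 mm behind the grasp point. The pads swing forward as they close: fully open they stand 13 mm farther back than shut.
Start: joints at [65.942, 4.996, 78.535, -0, 96.463, -5.907], TCP at [171.349, 522.644, 231.341] pointing down, gripper open.
Joint ranges: [-177.83, 177.83], [-43.37, 116.18], [15.69, 146.23], [-61.86, 241.86], [9.47, 152.12], [-147.06, 147.06]. Speed limits (degrees/s): [159.86, 159.86, 180, 180, 180, 180].

## Interface

Orientations are given as a 3x3 rotation matrix whose columns are the frame's x, y, z axes.
In Python, from bench import status, eyes, order gives the robot as it stands. The module is installed in compiled form; this text tells all that it offers.
- The arm moves only by the tool send_rows, never from a script. Its argument "rows" is a list that holds one entry, the list of rows, each a list of 5 numbers: the closure in counts, from 0 (fully open) to 255 (shut), then the shift along the tool's x, y, z in mm, then the turn about the tool's z in degrees. In form: [[[fingers, dx, dy, dz, twist], ...]]. A call has 1 to 5 rows; each row shifts and turns the commanded pose from where the row before left it, along the tool's axes as they then stand; what a row does not reach is not made up. A row lasts 1/10 s, in which the tool goes at most 50 mm and 8.59 degrees, less where a joint would pass 70% of its speed; a pose out of reach is approached as far as the arm can. A call with a gripper value outside its range is refused whole. The fingers move at their own pace and stop on an object; "squeeze" is the grip in N (left out, the last holds). Time passes only in rows, so rows that do not move let the fingers close. It gives the time, the measured TCP pose, the force and the opening at its end, in the units of the state.
- status.state(): the state, without advancing time (a new reading comes with each control period).
- eyes.grab_frame(name): name is "side" or "top"; returns the picture (384x512x3 uint8, blue, green, red); there is no depth.
- eyes.get_calibration(name): a dict with "intrinsics" (3x3 intrinsics, pixels), "D" ([k1, k2, p1, p2, k3] as OpenCV has them; the pictures are not rectified), "pose" (4x4, takes a point from camera to world coordinates). Camera axes: x right, y down, z forward; pixel columns grow to the right and rows downward; lengths in mm; the calibration is good to about 2 mm. A picture is of the moment at which its call begins. get_calibration takes no time and is no camera call.
- order.finish_job(): hands the job in, once; it reports no verdict.
The state is a dict: "t": time; "qpos": joint angles; "joint_velocities": joint speeds; "tau": joint torques, N m; "ee_pos": TCP position; "tool_rot": TCP orientation; "wrist_force": force on the tool from outside, world axes, zero at the start; "wrist_torque": the same for the moment, N m; "gripper_width": opening from 0.0 (shut) to 1.0 (fully open).
Only numpy, scipy, OpenCV 4.12 (cv2) and the standard library are available. Lean on these libraries where they do the work, as an engineer would, in place of code of your own. Each camera call takes 0.05 s, during which the arm holds its last target. There are 200 camera calls.

## Task

One of the two screen-film fitting jigs has a phone lying in its pocket. With the fingertips, push that jig's half-raised leaf up by its free edge, over its spine, and press it gently down on the other side until it lies fully flat over the phone. Do not fling it, grip it or press hard, do not shift the phone, and leave the empty jig's leaf and the things round about as they are.

Things in the scene. Friction and masses are not known exactly. Their poses are not given: they have to be found in the camera images.
- jig_loaded: Film-fitting jig with a phone in its pocket; left or right of the other jig. Grey plastic base 170 x 196 x 12 mm (jig x, y, z), fixed to the table; origin: centre of its underside. The spine (hinge line) runs along jig x through the middle, 25 mm above the origin. Phone pocket on the +y side, rest ledges on the -y side, their tops 22 mm up. At yaw 0 its +y is the robot's left.
- jig_empty: The jig whose pocket is empty, otherwise the same as jig_loaded; stands beside it.
- leaf_loaded (a joint): Leaf angle of the jig with the phone, rad: 0 = flat on the jig's -y side, pi/2 = upright, 3.14 (its stop) = flat over the pocket on the +y side. Starts 0.4 to 0.7. The 80 g leaf has no spring; its stiff hinge (0.06 N m friction) keeps it at whatever angle it is left, so it must be pushed all the way down.
- leaf_empty (a joint): Leaf angle of the empty jig, same make and same values; to be left as it is.
- leaf_loaded_tab (a point): Middle of the outer edge of the thumb tab on the loaded jig's leaf, 110 mm from the hinge line, mid-thickness. The leaf is a white rigid frame round a clear pane, 4 mm thick, 158 mm along the spine, free edge 95 mm from the hinge line; the 44 mm wide tab sticks out 15 mm from the middle of that edge.
- leaf_empty_tab (a point): The same point on the leaf of the empty jig.
- phone: Black phone, 138 x 69 x 8 mm, loose in jig_loaded's pocket (142 x 73 mm, floor 12 mm above the table, centred at jig y = +50 mm), long side along the spine; origin: centre of its underside. The flat leaf lies 3 mm above it.
- squeegee_card: Blue squeegee card, 55 x 85 x 12 mm, loose on the table to the left; bystander. Origin: centre of its underside.
- device_box: White flat carton, 138 x 54 x 15 mm, loose on the table to the left; bystander. Origin: centre of its underside.
- film_pack: Flat film pack, 150 x 85 x 8 mm, loose on the table to the right; bystander. Origin: centre of its underside.

How it is judged:
By the outcome, as a careful person would: the job done as asked, in the order asked, and still so for the second after the job is handed in, with the robot touching nothing.
It also fails if it takes over 38 s, if anything falls off the work surface, if the arm or the gripper's body presses on something with over 40 N, if the wrist force passes 120 N, or if a joint passes its speed limit or range.

## Working session

There is one attempt and no reset: what is moved stays moved. The work goes in short steps, Python scripts to look and compute and a tool call to move; the robot and the scene stay as the last step left them, time stands still between calls to the robot, and variables do not carry over. Pictures are saved under pics/ and viewed, about 8 in all and at most 12, crops included, and the job is handed in when it is done.

Besides the shell and the picture viewer there is one more tool, called as name([rows], argument=value, ...), one row to a line, values as JSON. send_rows: Moves the arm, as the interface text tells. Its arguments: {"type":"object","properties":{"rows":{"type":"array","items":{"type":"array","items":{"type":"array","items":{"type":"number"}}}},"squeeze":{"type":"number"}},"required":["rows"]}

```bash
mkdir -p pics; python3 - <<'E'
from bench import status, eyes
import cv2,numpy as np
np.set_printoptions(suppress=True,precision=2)
for n in("side","top"):
    cv2.imwrite(f"pics/{n}0.png",eyes.grab_frame(n)); c=eyes.get_calibration(n); print(n,c)
print(status.state())
E
```

```text
side {'intrinsics': array([[452.13,   0.  , 254.06],
       [  0.  , 452.13, 190.09],
       [  0.  ,   0.  ,   1.  ]]), 'D': array([0.05, 0.  , 0.  , 0.  , 0.  ]), 'pose': array([[   0.81,   -0.32,    0.5 , -157.6 ],
       [  -0.59,   -0.42,    0.69, -932.42],
       [  -0.01,   -0.85,   -0.53,  757.68],
       [   0.  ,    0.  ,    0.  ,    1.  ]])}
top {'intrinsics': array([[379.65,   0.  , 255.08],
       [  0.  , 379.65, 186.41],
       [  0.  ,   0.  ,   1.  ]]), 'D': array([0.02, 0.  , 0.  , 0.  , 0.  ]), 'pose': array([[  -0.01,   -0.98,    0.19,  227.35],
       [  -1.  ,    0.01,    0.  ,  -10.37],
       [  -0.  ,   -0.19,   -0.98, 1493.36],
       [   0.  ,    0.  ,    0.  ,    1.  ]])}
{'t': 0.1, 'qpos': array([65.94,  5.04, 78.62,  0.  , 96.46, -5.91]), 'joint_velocities': array([ 0.01, -0.14, -0.13,  0.1 , -0.1 , -0.02]), 'tau': array([  0.  , -35.3 , -31.42,  -0.  ,   0.01,  -0.  ]), 'ee_pos': array([171.15, 522.2 , 230.22]), 'tool_rot': array([[-0.95,  0.31, -0.  ],
       [ 0.31,  0.95, -0.  ],
       [ 0.  , -0.  , -1.  ]]), 'wrist_force': array([ 0.08,  0.52, -0.33]), 'wrist_torque': array([0.01, 0.05, 0.02]), 'gripper_width': 1.003583659910202}
```

View pics/top0.png

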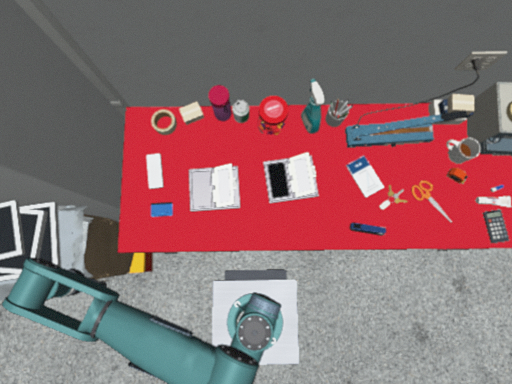

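View pics/side0.png

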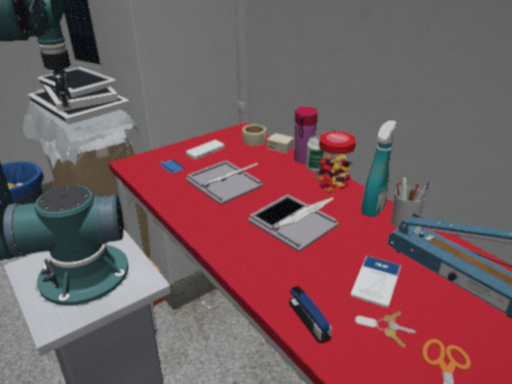

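Loaded jig is the right-hand one (top view about (291,178), phone at (278,180)); the leaf is raised on its right side. I'll zoom in on both views.

```bash
python3 - <<'E'
import cv2,numpy as np
a=cv2.imread("pics/top0.png")[145:210,255:325]; b=cv2.imread("pics/side0.png")[185:255,240:345]
a=cv2.resize(a,None,fx=7,fy=7,interpolation=2)[:,:]; b=cv2.resize(b,None,fx=7,fy=7,interpolation=2)
a=a[:,:]; 
cv2.imwrite("pics/ca.png",a);cv2.imwrite("pics/cb.png",b)
E
```

```text
(no output)
```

View pics/ca.png

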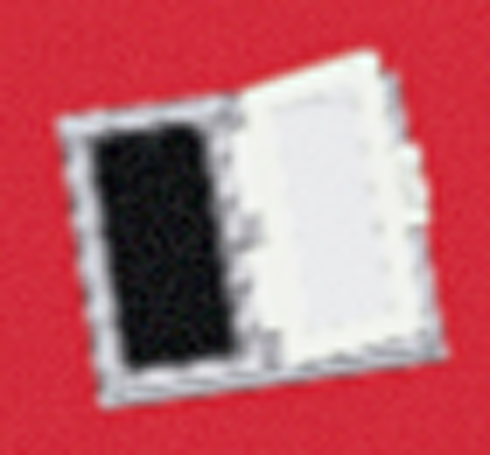

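View pics/cb.png

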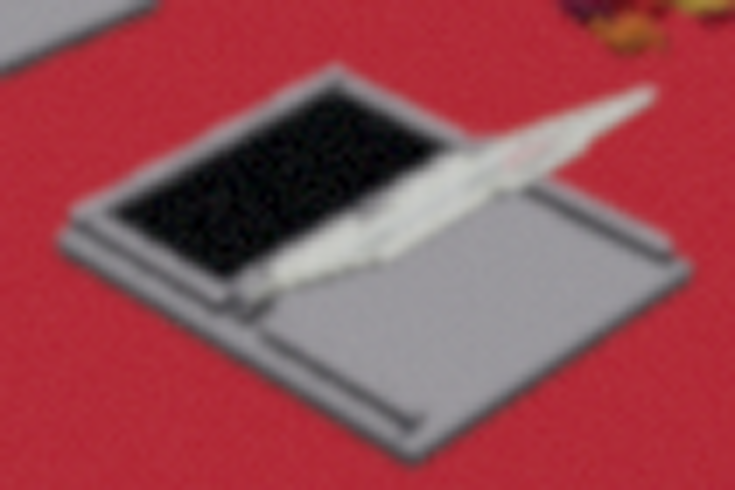

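```bash
cat > h.py <<'E'
import numpy as np,cv2
from bench import status,eyes
from scipy.optimize import least_squares
def proj(n,P):
    c=eyes.get_calibration(n);M=np.linalg.inv(np.array(c["pose"]))
    P=np.atleast_2d(np.array(P,float))
    return cv2.projectPoints(P,cv2.Rodrigues(M[:3,:3])[0],M[:3,3],np.array(c["intrinsics"]),np.array(c["D"],float))[0][:,0]
def jig(p,P):
    c,s=np.cos(p[2]),np.sin(p[2]);P=np.array(P,float)
    return P@np.array([[c,s,0],[-s,c,0],[0,0,1]])+[p[0],p[1],0]
def leaf(th,x,r): return [x,-r*np.cos(th),25+r*np.sin(th)]
E
cat > fit.py <<'E'
from h import *
T=lambda u,v:(u/7+255-.43,v/7+145-.43)
S=lambda u,v:(u/7+240-.43,v/7+185-.43)
obs=[("top",T(100,407),[-85,98,6]),("top",T(447,358),[-85,-98,6]),("top",T(62,120),[85,98,12]),
("side",S(412,462),[-85,-98,2]),("side",S(690,268),[85,-98,10]),("side",S(62,240),[-85,98,8]),("side",S(338,65),[85,98,18]),
("top",T(378,52),(79,95)),("top",T(420,185),(0,110)),("top",T(410,325),(-79,95)),("side",S(655,92),(79,95))]
def f(p):
    r=[]
    for n,uv,P in obs:
        L=P if len(P)==3 else leaf(p[3],*P)
        r+=list(proj(n,jig(p,[L]))[0]-uv)
    return r
s=least_squares(f,[500,-100,0.1,.5],x_scale=[10,10,.1,.1],loss="soft_l1")
np.set_printoptions(suppress=True,precision=2)
p=s.x;print(p,np.degrees(p[2]));print(s.fun.reshape(-1,2) if 0 else np.array(f(p)).reshape(-1,2))
np.save("p.npy",p)
print("tab",jig(p,[leaf(p[3],0,110),[0,0,25],[0,110,25]]))
for n,o,k,sz in(("top",(255,145),7,(65,70)),("side",(240,185),7,(70,105))):
    im=cv2.imread(f"pics/{n}0.png")[o[1]:o[1]+sz[0],o[0]:o[0]+sz[1]];im=cv2.resize(im,None,fx=k,fy=k,interpolation=2)
    def line(P,c):
        q=(proj(n,jig(p,P))+.43-o)*k;cv2.polylines(im,[q.round().astype(np.int32)],True,c,1)
    line([[x,y,12] for x,y in((-85,-98),(85,-98),(85,98),(-85,98))],(0,255,0))
    line([leaf(p[3],x,r) for x,r in((-79,0),(-79,95),(-22,95),(-22,110),(22,110),(22,95),(79,95),(79,0))],(255,0,255))
    line([[x,50+y,20] for x,y in((-69,-34.5),(69,-34.5),(69,34.5),(-69,34.5))],(0,255,255))
    cv2.imwrite(f"pics/fit_{n}.png",im)
a=cv2.imread("pics/fit_top.png");b=cv2.imread("pics/fit_side.png")
m=np.zeros((490,1225,3),np.uint8);m[:455,:490]=a;m[:,490:]=b
cv2.imwrite("pics/fit.png",cv2.resize(m,(798,319),interpolation=cv2.INTER_AREA))
E
python3 fit.py
```

```text
[ 544.36 -149.44    0.12    0.68] 7.015441605618068
[[ 0.27 -0.31]
 [-0.36  0.08]
 [-0.23 -0.96]
 [-0.29  1.38]
 [ 0.79 -0.08]
 [-1.35 -0.18]
 [-0.08 -0.14]
 [-0.57 -0.48]
 [ 0.16 -0.6 ]
 [ 1.6   0.64]
 [-0.3  -0.01]]
tab [[ 554.78 -234.09   94.48]
 [ 544.36 -149.44   25.  ]
 [ 530.93  -40.27   25.  ]]
```

View pics/fit.png

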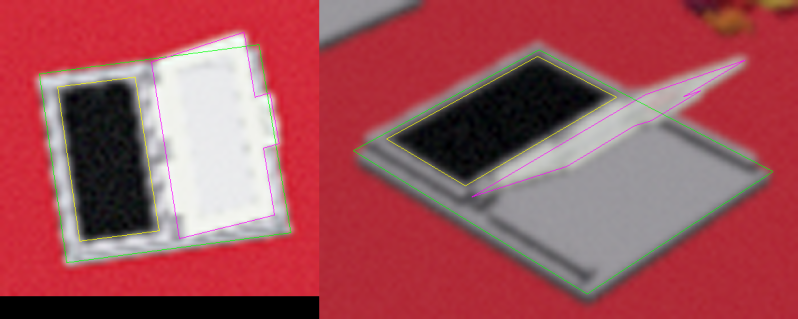

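send_rows([
  [[255, 0, 0, 0, 8.1], [255, 0, 0, 0, 8.1], [255, 0, 0, 0, 8.1], [255, 0, 0, 0, 8.1], [255, 0, 0, 0, 8.1]],
])

```text
t: 0.6
ee_pos: [171.2, 522.3, 230.6]
tool_rot: [[-0.515, 0.857, -0.001], [0.857, 0.515, -0.001], [-0.001, -0.001, -1.0]]
wrist_force: [0.0, 0.3, -0.2]
gripper_width: 0.142
```

send_rows([
  [[255, 0, 0, 0, 8.1], [255, 0, 0, 0, 8.1], [255, 0, 0, 0, 8.1], [255, 0, 0, 0, 0], [255, 0, 0, 0, 0]],
])

```text
t: 1.1
ee_pos: [171.2, 522.5, 230.9]
tool_rot: [[-0.126, 0.992, -0.0], [0.992, 0.126, -0.001], [-0.001, -0.0, -1.0]]
wrist_force: [-0.5, -0.5, -0.3]
gripper_width: 0.004
```

```bash
cat > where.py <<'E'
from h import *
import sys
np.set_printoptions(suppress=True,precision=2)
s=status.state();p=np.load("p.npy");R=np.array(s["tool_rot"]);e=np.array(s["ee_pos"])
c,sn=np.cos(p[2]),np.sin(p[2]);J=np.array([[c,-sn,0],[sn,c,0],[0,0,1]])
print("t",round(s["t"],2),"yaw",np.degrees(np.arctan2(R[1,0],R[0,0])),"jigframe",J.T@(e-[p[0],p[1],0]),"F jig",J.T@np.array(s["wrist_force"]),"w",s["gripper_width"])
if len(sys.argv)>1:
    t=np.array([float(a) for a in sys.argv[1:4]]);g=J@t+[p[0],p[1],0];print("goal",g,"tool delta",R.T@(g-e))
E
python3 where.py 0 -130 231
```

```text
t 1.1 yaw 97.21640109295552 jigframe [-288.26  712.45  230.86] F jig [-0.58 -0.4  -0.27] w 0.00403826920863259
goal [ 560.24 -278.47  231.  ] tool delta [-843.45  285.3     0.36]
```

send_rows([
  [[255, -40, 14, 0, 0], [255, -40, 14, 0, 0], [255, -40, 14, 0, 0], [255, -40, 14, 0, 0], [255, -40, 14, 0, 0]],
])

```text
t: 1.6
ee_pos: [265.7, 331.2, 231.3]
tool_rot: [[-0.126, 0.992, 0.0], [0.992, 0.126, 0.0], [0.0, 0.0, -1.0]]
wrist_force: [1.3, -0.5, 0.8]
gripper_width: 0.003
```

send_rows([
  [[255, -40, 14, 0, 0], [255, -40, 14, 0, 0], [255, -40, 14, 0, 0], [255, -40, 14, 0, 0], [255, -40, 14, 0, 0]],
])

```text
t: 2.1
ee_pos: [359.7, 141.2, 231.5]
tool_rot: [[-0.125, 0.992, 0.001], [0.992, 0.125, 0.0], [0.0, 0.001, -1.0]]
wrist_force: [1.2, 0.8, -0.3]
gripper_width: 0.005
```

send_rows([
  [[255, -40, 14, 0, 0], [255, -40, 14, 0, 0], [255, -40, 14, 0, 0], [255, -40, 14, 0, 0], [255, -40, 14, 0, 0]],
])

```text
t: 2.6
ee_pos: [453.8, -48.8, 231.4]
tool_rot: [[-0.125, 0.992, 0.001], [0.992, 0.125, 0.0], [0.0, 0.001, -1.0]]
wrist_force: [0.1, 0.8, -0.4]
gripper_width: 0.0
```

send_rows([
  [[255, -40, 14, 0, 0], [255, -40, 14, 0, 0], [255, -40, 14, 0, 0], [255, -40, 14, 0, 0], [255, -40, 14, 0, 0]],
])

```text
t: 3.1
ee_pos: [547.9, -238.6, 231.0]
tool_rot: [[-0.125, 0.992, -0.0], [0.992, 0.125, 0.0], [0.0, -0.0, -1.0]]
wrist_force: [1.1, -0.1, 0.8]
gripper_width: -0.003
```

```bash
python3 where.py 0 -130 75
```

```text
t 3.1 yaw 97.17883906798326 jigframe [ -7.39 -88.95 231.04] F jig [ 1.1  -0.21  0.78] w -0.0033646685057325673
goal [ 560.24 -278.47   75.  ] tool delta [-41.13   7.27 156.03]
```

send_rows([
  [[255, -21, 4, 0, 0], [255, -20, 3, 0, 0], [255, 0, 0, 40, 0], [255, 0, 0, 40, 0], [255, 0, 0, 40, 0]],
])

```text
t: 3.6
ee_pos: [559.4, -277.1, 110.0]
tool_rot: [[-0.125, 0.992, 0.001], [0.992, 0.125, -0.0], [-0.0, 0.001, -1.0]]
wrist_force: [0.7, -0.0, 0.2]
gripper_width: 0.001
```

send_rows([
  [[255, 0, 0, 30, 0], [255, 0, 0, 15, 0], [255, 0, 0, 0, 0]],
])

```text
t: 3.9
ee_pos: [557.8, -275.8, 63.2]
tool_rot: [[-0.124, 0.992, -0.005], [0.992, 0.124, 0.003], [0.004, -0.005, -1.0]]
wrist_force: [-0.3, -0.3, 0.5]
gripper_width: -0.002
```

```bash
python3 where.py; python3 - <<'E'
from h import *
a=eyes.grab_frame("top")[135:215,250:350];b=eyes.grab_frame("side")[150:255,230:350]
a=cv2.resize(a,(400,320),interpolation=2);b=cv2.resize(b,(400,350),interpolation=2)
m=np.zeros((350,800,3),np.uint8);m[:320,:400]=a;m[:,400:]=b;cv2.imwrite("pics/c1.png",m)
E
```

```text
t 3.9 yaw 97.11676038834028 jigframe [  -2.13 -127.04   63.22] F jig [-0.38 -0.26  0.52] w -0.002473880981291426
```

View pics/c1.png

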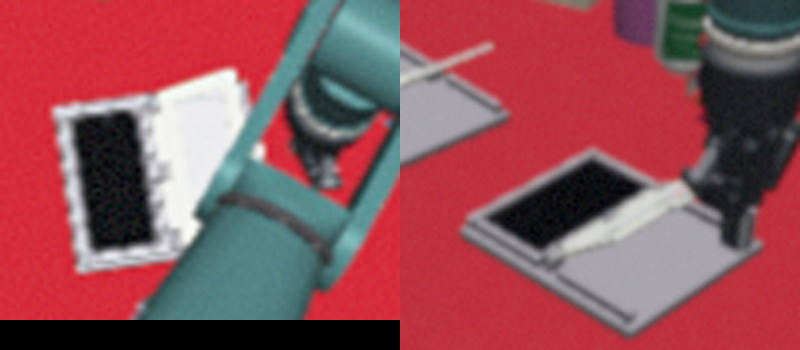

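send_rows([
  [[255, 9, 1, 0, 0], [255, 9, 1, 0, 0], [255, 8, 0, 0, 0], [255, 8, 0, -6, 0], [255, 8, 0, -7, 0]],
])

```text
t: 4.5
ee_pos: [556.3, -235.0, 80.6]
tool_rot: [[-0.123, 0.992, 0.001], [0.992, 0.123, -0.002], [-0.002, 0.001, -1.0]]
wrist_force: [-0.8, -3.2, 2.4]
gripper_width: -0.002
```

```bash
python3 where.py
```

```text
t 4.5 yaw 97.06215555491782 jigframe [  1.43 -86.41  80.63] F jig [-1.2  -3.06  2.44] w -0.0024699065632154136
```

send_rows([
  [[255, 8, 0, -8, 0], [255, 9, 0, -6, 0], [255, 9, 0, -5, 0], [255, 9, 0, -5, 0], [255, 9, 0, -4, 0]],
])

```text
t: 5.0
ee_pos: [550.6, -190.0, 107.4]
tool_rot: [[-0.123, 0.992, -0.0], [0.992, 0.123, 0.001], [0.001, -0.0, -1.0]]
wrist_force: [0.3, -0.0, -0.4]
gripper_width: -0.003
```

send_rows([
  [[255, 8, 0, -1, 0], [255, 8, 0, -1, 0], [255, 8, 0, -2, 0], [255, 8, 0, -3, 0], [255, 8, 0, -4, 0]],
])

```text
t: 5.5
ee_pos: [545.5, -150.7, 118.0]
tool_rot: [[-0.123, 0.992, -0.001], [0.992, 0.123, 0.0], [0.001, -0.001, -1.0]]
wrist_force: [-0.1, -0.5, -0.6]
gripper_width: -0.0
```

```bash
python3 where.py; python3 - <<'E'
from h import *
a=eyes.grab_frame("top")[135:215,250:350];b=eyes.grab_frame("side")[150:255,230:350]
a=cv2.resize(a,(400,320),interpolation=2);b=cv2.resize(b,(400,350),interpolation=2)
m=np.zeros((350,800,3),np.uint8);m[:320,:400]=a;m[:,400:]=b;cv2.imwrite("pics/c2.png",m)
E
```

```text
t 5.5 yaw 97.05005249144232 jigframe [  0.99  -1.41 118.01] F jig [-0.17 -0.51 -0.56] w -0.00013656596077093634
```

View pics/c2.png

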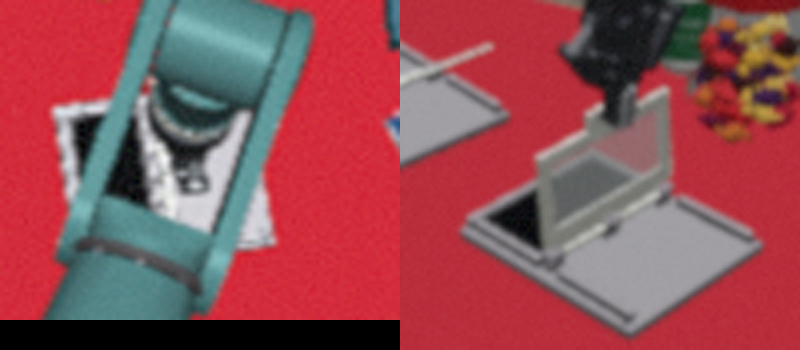

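send_rows([
  [[255, 8, 0, 0, 0], [255, 8, 0, 1, 0], [255, 8, 0, 2, 0], [255, 8, 0, 3, 0], [255, 8, 0, 4, 0]],
])

```text
t: 6.1
ee_pos: [540.8, -111.0, 108.0]
tool_rot: [[-0.123, 0.992, -0.0], [0.992, 0.123, 0.0], [0.0, -0.0, -1.0]]
wrist_force: [-0.2, -0.5, 0.5]
gripper_width: -0.004
```

send_rows([
  [[255, 7.5, 0, 5.5, 0], [255, 7.5, 0, 5.5, 0], [255, 7, 0, 5.5, 0], [255, 6, 0, 7, 0], [255, 6, 0, 7, 0]],
])

```text
t: 6.6
ee_pos: [536.7, -77.5, 77.1]
tool_rot: [[-0.123, 0.992, -0.0], [0.992, 0.123, 0.0], [0.0, -0.0, -1.0]]
wrist_force: [0.4, 0.5, -0.2]
gripper_width: -0.003
```

```bash
python3 where.py
```

```text
t 6.6 yaw 97.05307558497078 jigframe [ 1.21 72.33 77.11] F jig [ 0.45  0.42 -0.19] w -0.003042230793183717
```

```bash
cat > pic.py <<'E'
from h import *
import sys
b=eyes.grab_frame("side")[150:255,230:350]
cv2.imwrite(sys.argv[1],cv2.resize(b,(600,525),interpolation=2))
E
python3 pic.py pics/c3.png
```

```text
(no output)
```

View pics/c3.png

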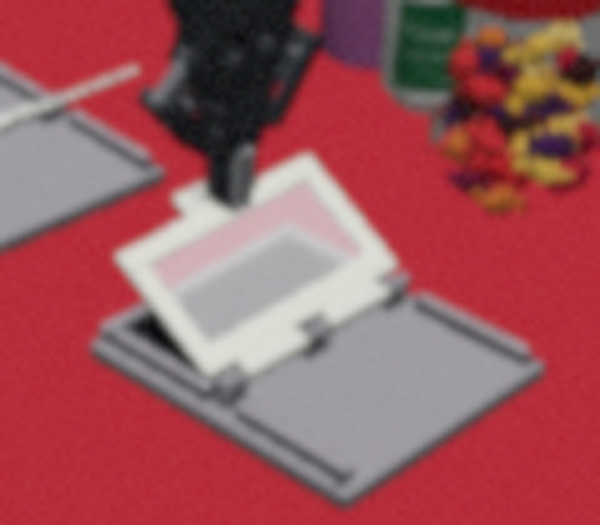

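The leaf is leaning over the phone and following the fingertip, which sits at the tab (235,195). I'll keep going, slower.

send_rows([
  [[255, 5, 0, 7, 0], [255, 4, 0, 7, 0], [255, 4, 0, 7, 0], [255, 3, 0, 6, 0], [255, 2, 0, 6, 0]],
])

```text
t: 7.15
ee_pos: [534.5, -59.9, 44.2]
tool_rot: [[-0.123, 0.992, -0.0], [0.992, 0.123, 0.0], [0.0, -0.0, -1.0]]
wrist_force: [-0.9, -1.0, -0.8]
gripper_width: 0.005
```

send_rows([
  [[255, 2, 0, 5, 0], [255, 1, 0, 4, 0], [255, 1, 0, 3, 0], [255, 0, 0, 2, 0], [255, 0, 0, 0, 0]],
])

```text
t: 7.65
ee_pos: [534.0, -56.2, 30.5]
tool_rot: [[-0.123, 0.992, -0.0], [0.992, 0.123, 0.0], [0.0, -0.0, -1.0]]
wrist_force: [-0.8, 0.7, -0.1]
gripper_width: 0.003
```

```bash
python3 where.py
```

```text
t 7.65 yaw 97.04524354840449 jigframe [ 1.12 93.84 30.54] F jig [-0.69  0.77 -0.1 ] w 0.0028392578740607747
```

Now small downward steps until contact force appears at the stop.

send_rows([
  [[255, 0, 0, 1, 0], [255, 0, 0, 1, 0], [255, 0, 0, 0.5, 0], [255, 0, 0, 0, 0], [255, 0, 0, 0, 0]],
])

```text
t: 8.15
ee_pos: [534.1, -56.2, 28.3]
tool_rot: [[-0.123, 0.992, 0.0], [0.992, 0.123, 0.0], [0.0, 0.0, -1.0]]
wrist_force: [0.4, 0.5, -0.3]
gripper_width: -0.003
```

send_rows([
  [[255, 0, 0, 0.5, 0], [255, 0, 0, 0.5, 0], [255, 0, 0, 0, 0], [255, 0, 0, 0, 0]],
])

```text
t: 8.55
ee_pos: [534.1, -56.2, 27.3]
tool_rot: [[-0.123, 0.992, -0.0], [0.992, 0.123, 0.0], [0.0, -0.0, -1.0]]
wrist_force: [-0.2, -1.0, -0.7]
gripper_width: 0.001
```

send_rows([
  [[255, 0, 0, 0.5, 0], [255, 0, 0, 0, 0], [255, 0, 0, 0, 0]],
])

```text
t: 8.85
ee_pos: [534.2, -56.2, 27.0]
tool_rot: [[-0.123, 0.992, 0.0], [0.992, 0.123, 0.0], [0.0, 0.0, -1.0]]
wrist_force: [-0.9, 0.8, 2.0]
gripper_width: 0.002
```

send_rows([
  [[255, 0, 0, 0.5, 0], [255, 0, 0, 0, 0], [255, 0, 0, 0, 0]],
])

```text
t: 9.15
ee_pos: [534.2, -56.2, 27.0]
tool_rot: [[-0.123, 0.992, 0.0], [0.992, 0.123, 0.0], [-0.0, 0.0, -1.0]]
wrist_force: [-2.9, 1.6, 5.0]
gripper_width: 0.0
```

send_rows([
  [[255, 0, 0, 0.5, 0], [255, 0, 0, 0, 0], [255, 0, 0, 0, 0]],
])

```text
t: 9.45
ee_pos: [534.2, -56.2, 26.9]
tool_rot: [[-0.123, 0.992, 0.0], [0.992, 0.123, -0.0], [-0.0, 0.0, -1.0]]
wrist_force: [-2.7, 0.5, 6.8]
gripper_width: -0.001
```

The tip has stopped at z = 27.0, the top of the flat leaf, with about 7 N. I'll lift straight off.

send_rows([
  [[255, 0, 0, -3, 0], [255, 0, 0, -10, 0], [255, 0, 0, -30, 0], [255, 0, 0, -40, 0], [255, 0, 0, -40, 0]],
])

```text
t: 9.95
ee_pos: [533.7, -56.1, 149.7]
tool_rot: [[-0.123, 0.992, -0.001], [0.992, 0.123, 0.0], [0.001, -0.001, -1.0]]
wrist_force: [0.7, 0.4, -0.1]
gripper_width: 0.004
```

send_rows([
  [[255, 0, 0, -40, 0], [255, 0, 0, -40, 0], [255, 0, 0, 0, 0], [255, 0, 0, 0, 0], [255, 0, 0, 0, 0]],
])

```text
t: 10.45
ee_pos: [533.5, -56.1, 227.3]
tool_rot: [[-0.123, 0.992, -0.002], [0.992, 0.123, 0.001], [0.001, -0.002, -1.0]]
wrist_force: [-0.2, 0.1, -0.2]
gripper_width: -0.002
```

```bash
python3 where.py; python3 - <<'E'
from h import *
p=np.load("p.npy");im=eyes.grab_frame("side");cv2.imwrite("pics/raw.png",im)
o=np.array((150,130));k=4;c=cv2.resize(im[130:260,150:345],None,fx=k,fy=k,interpolation=2)
P=[leaf(np.pi,x,r) for x,r in((-79,0),(-79,95),(-22,95),(-22,110),(22,110),(22,95),(79,95),(79,0))]
q=(proj("side",jig(p,P))+.43-o)*k;cv2.polylines(c,[q.round().astype(np.int32)],True,(255,0,255),1)
cv2.imwrite("pics/c4.png",c)
E
```

```text
t 10.45 yaw 97.04441159076636 jigframe [  0.59  93.97 227.34] F jig [-0.21  0.18 -0.23] w -0.00198902024107788
```

View pics/c4.png

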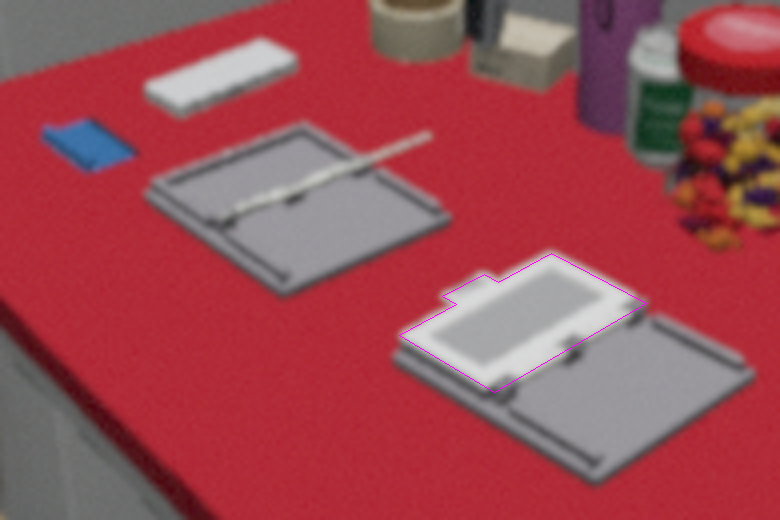

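```bash
python3 -c "
from bench import order;print(order.finish_job())"
```

```text
the job is handed in; nothing more can be done
None
```

The loaded jig's leaf, on the right-hand jig, now lies flat over the phone, and I handed the job in at about 10.5 s. I pushed the leaf up by its tab with the closed fingertips, took it over the spine and pressed it down slowly.

- **Pressing down:** the tip stopped at z = 27.0 mm, the height of the flat leaf's top face. The upward reaction at the last reading was about 7 N, and the arm then lifted clear to z = 227 mm.
- **Leaf position:** the last side picture shows the leaf matching the projected outline for a fully flat leaf.
- **Surroundings:** in that picture the empty jig's leaf, the blue card and the carton look unchanged. The film pack was outside the final crop, but the arm did not go near it.
- **Phone:** it shows only as an even grey area through the pane, so I did not measure its position again. The fingers never entered the pocket.

No check failed or disagreed.

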